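Pack the target puck among the curling stones in the round tin

TASK

Put the tabletop-curling set away: the flat yellow target puck has to join the six red-knobbed stones in the round tin, one piece in the middle and six round it, all seven lying flat on the tin's floor. The stones are spread out so that no gap is wide enough: make room by gently nudging them along the tin's floor, without lifting any of them or bearing hard on them, then set the puck in rather than dropping it, and press it down from above until it is home. Leave the mug, the can and the card box where they are.

Things in the scene. Friction and masses are not known exactly. Their poses are not given: they have to be found in the camera images.
- tin_floor (a point): Centre of the inside floor of the round, open blue tin (z up). The tin is held fast by a thin black rubber mat under it. Inside it is 159 mm in diameter; the floor is 3 mm above the table; the wall is 3 mm thick and its rim stands 22 mm above the table (19 mm above the inside floor).
- s0_mid (a point): Middle one of six red-knobbed stones in the tin. Every stone: slippery polished grey disc 52 mm wide, 22 mm high, edges chamfered 1.5 mm; on its centre an upright round knob 16 mm wide, 18 mm tall; 110 g. The point lies on the axis (z) 20 mm above the underside. On the tin's floor the disc's top is 25 mm and the knob's top 43 mm above the table.
- s1_mid (a point): Another of the red-knobbed stones in the tin, standing by the wall round the middle one; same shape and same point as s0_mid. The five by the wall are numbered anticlockwise seen from above, with unequal spaces between them.
- s2_mid (a point): Another of the red-knobbed stones in the tin, standing by the wall round the middle one; same shape and same point as s0_mid. The five by the wall are numbered anticlockwise seen from above, with unequal spaces between them.
- s3_mid (a point): Another of the red-knobbed stones in the tin, standing by the wall round the middle one; same shape and same point as s0_mid. The five by the wall are numbered anticlockwise seen from above, with unequal spaces between them.
- s4_mid (a point): Another of the red-knobbed stones in the tin, standing by the wall round the middle one; same shape and same point as s0_mid. The five by the wall are numbered anticlockwise seen from above, with unequal spaces between them.
- s5_mid (a point): Another of the red-knobbed stones in the tin, standing by the wall round the middle one; same shape and same point as s0_mid. The five by the wall are numbered anticlockwise seen from above, with unequal spaces between them.
- s6_mid (a point): Centre, half-way up, of the loose target puck lying flat on the table to the left or right of the tin: the same polished grey disc as the stones (52 mm wide, 22 mm high, edges chamfered 1.5 mm, about 110 g) but with a flat yellow top and no knob. z is its axis. Flat on the tin's floor, its top is 25 mm above the table, level with the stones' discs.
- mug_mid (a point): Centre of the upright blue mug (78 mm wide, 90 mm tall, handle to one side), half-way up. A bystander on the other side of the tin from the loose puck.
- can_mid (a point): Centre of the drinks can (66 mm wide, 115 mm tall) standing beyond the tin. A bystander.
- cards_mid (a point): Centre of the orange card box (62 x 90 x 20 mm) lying beyond the tin. A bystander.
There are look-alikes about, which are no part of the job. Leave any green or white look-alike of the part that bears s3_mid alone.

How it is judged:
By the outcome, as a careful person would: the job done as asked, in the order asked, and still so for the second after the job is handed in, with the robot touching nothing.
It also fails if it takes over 51 s, if anything falls off the work surface, if the arm or the gripper's body presses on something with over 40 N, if the wrist force passes 120 N, or if a joint passes its speed limit or range.

ROBOT

A 6-joint arm with a two-finger parallel gripper is mounted at the origin on the work surface. World frame = base frame: x ahead of the robot, y to its left, z up, the work surface at z = 0. Lengths are in mm, angles in rad, forces in N, time in s.
With the tool pointing down it reaches from about 350 to 725 mm from the base axis. Payload 4.3 kg.
Tool frame: the origin (TCP) lies at the very end of the fingers, on their centre line; the grasp point (between the pads) lies 19 mm behind it (grasp_offset is the distance from the TCP to the grasp point, in mm); z points along the fingers, y is the line along which they close (so a half turn about z gives the same grasp; the last joint's range is limited). The gripper opens to 85 mm and grips with 20 to 120 N. Pads are 22 mm wide; open, the fingers measure 114 mm over their backs; the gripper's body (76 mm by 85 mm) begins 54 mm behind the grasp point. The pads swing forward as they close: fully open they stand 13 mm farther back than shut.
Start: joints at [-1.273, 0.377, 0.081, 1.274, 0, 1.46], TCP at [228.054, -527.881, 231.329] pointing down, gripper open.
Joint ranges: [-2.72, 2.72], [-0.84, 1.66], [-1.02, 1.22], [-1.77, 2.12], [-1.37, 1.28], [-3.14, 3.14]. Speed limits (rad/s): [2.57, 2.57, 3.14, 3.14, 3.14, 3.14].

INTERFACE

Orientations are given as a unit quaternion [x, y, z, w].
In Python, from workcell import * gives the robot as it stands. Calls block until the motion is done:
- move_pose(position, orientation): joint-space move of the TCP to a pose.
- move_linear(position, rotation=None, max_speed=150, stop_force=None): straight line of the TCP; rotation=None keeps the orientation; max_speed is the mean speed in mm/s. With stop_force (N) it stops when the force on the tool has changed by that much, and returns True; else False.
- set_joints(angles): joint-space move.
- grip(opening, grip_force=None): opening from 0.0 (shut) to 1.0 (fully open); grip_force is the grip in N (None keeps the last); returns when the fingers have stopped.
- dwell(seconds).
- inverse_kinematics(position, orientation): joint angles nearest the present ones, or None.
- read_camera(name): name is "scene" or "top" or "wrist"; returns a dict with "pixels" (480x640x3 uint8, red, green, blue), "range_z" (480x640 float32, mm along the optical axis (not along the pixel's ray), 0 where there is no reading), "fx", "fy", "cx", "cy" (pixels), "xyz" and "attitude" of the camera in the world. Camera axes: x right, y down, z forward; pixel columns grow to the right and rows downward; lengths in mm; the calibration is good to about 2 mm. A picture is of the moment at which its call begins.
A pose or a line that the arm cannot do raises PlanningError and nothing moves.
- close_job(): hands the job in; it is judged then, once.
Readings, each from a call of its own:
- get_t(): time.
- get_q(): joint angles.
- get_joint_velocities(): joint speeds.
- get_joint_efforts(): joint torques, N m.
- get_tcp_pos(): TCP position.
- get_orientation(): TCP orientation.
- get_force(): force on the tool from outside, world axes, zero at the start.
- get_wrist_torque(): the same for the moment, N m.
- get_grip_width(): opening from 0.0 (shut) to 1.0 (fully open).
- get_grip_force(): force on a finger pad.
Only numpy, scipy, OpenCV 4.12 (cv2) and the standard library are available. Lean on these libraries where they do the work, as an engineer would, in place of code of your own. Each camera call takes 0.05 s, during which the arm holds its last target. There are 200 camera calls.

## Working session

There is one attempt and no reset: what is moved stays moved. The work goes in short steps, each a Python script; the robot and the scene stay as the last script left them, time stands still between calls to the robot, and variables do not carry over. Pictures are saved under pics/ and viewed, at most 10 in all, crops included, and the job is handed in when it is done.

```bash
mkdir -p pics; ls; python3 - <<'E'
from workcell import *
import cv2
for n in ["top","scene"]:
    c=read_camera(n); print(n,c["fx"],c["cx"],c["cy"],c["xyz"],c["attitude"])
    cv2.imwrite(f"pics/{n}0.png",c["pixels"][:,:,::-1])
print(get_t(),get_orientation(),get_force())
E
```

```text
pics
top 516.4522000656666 317.29929181505213 234.95162300535878 [ 485.56818977   10.83106719 1163.92763438] [ 0.70882606 -0.70267279  0.04819818 -0.03864593]
scene 458.33051549122763 308.5022363855343 240.81322508842806 [1178.86827115  435.57700578  663.81421086] [ 0.38737253  0.82559568 -0.36715566 -0.18311477]
0.1 [ 9.79288767e-01  2.02466434e-01 -8.06884025e-05 -9.20276064e-04] [ 0.33872501 -0.20265304  0.25195491]
```

View pics/top0.png

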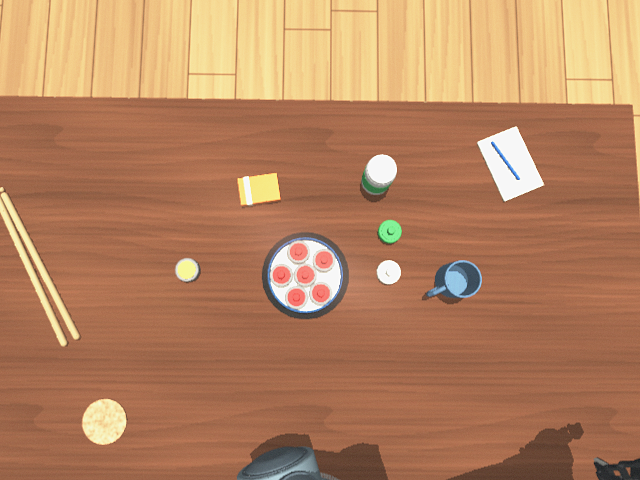

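View pics/scene0.png

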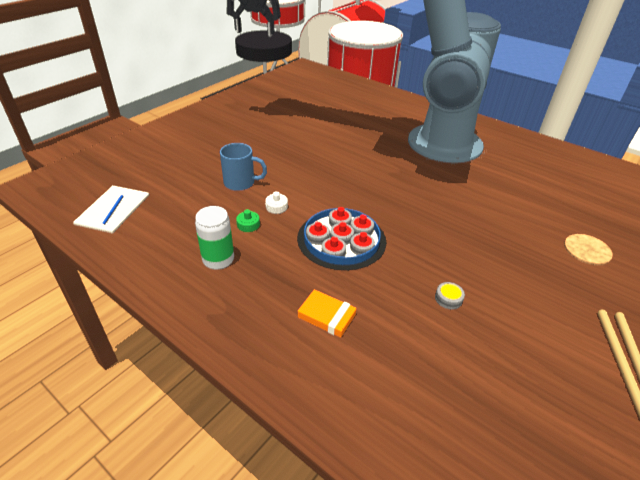

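Top view: the tin is at about (305,275). The middle stone is at (305,275), with the others at (299,252), (324,260), (321,293), (296,297) and (281,275). The loose yellow puck is at (187,270), left of the tin. The green (390,232) and white (388,272) knobbed pieces are look-alikes outside the tin, so I leave them alone. The mug is at (460,280), the can at (380,172) and the cards at (259,190). The parts for the job are the six red-knobbed stones in the tin and the puck with the flat yellow top. I'll check both from close by.

```bash
cat > h.py <<'E'
from workcell import *
import numpy as np, cv2
from scipy.spatial.transform import Rotation as R
def down(yaw): # tool z down, tool x at world angle yaw
    c,s=np.cos(yaw),np.sin(yaw)
    return R.from_matrix(np.array([[c,s,0],[s,-c,0],[0,0,-1]])).as_quat()
def cast(c,u,v,z):
    d=R.from_quat(c["attitude"]).apply([(u-c["cx"])/c["fx"],(v-c["cy"])/c["fy"],1])
    return (c["xyz"]+d*(z-c["xyz"][2])/d[2])[:2]
def masks(c):
    h=cv2.cvtColor(c["pixels"],cv2.COLOR_RGB2HSV)
    red=cv2.inRange(h,(0,150,70),(6,255,255))|cv2.inRange(h,(174,150,70),(180,255,255))
    yel=cv2.inRange(h,(25,110,120),(33,255,255))
    blue=cv2.inRange(h,(100,110,40),(118,255,255))
    return red,yel,blue
def blobs(m,amin):
    n,l,s,c=cv2.connectedComponentsWithStats(m)
    return [(c[i],s[i,4],s[i]) for i in range(1,n) if s[i,4]>=amin]
E
python3 - <<'E'
from h import *
c=read_camera("top"); r,y,b=masks(c)
for n,m in zip("ryb",(r,y,b)):
    print(n,[(p.round(1).tolist(),int(a)) for p,a,_ in blobs(m,40)])
print("tin",cast(c,305.5,275.5,20),"puck",cast(c,187,270,22),"mid",cast(c,305.5,275,43))
q=get_q(); 
p=cast(c,305.5,275.5,20)
for yaw in (np.arctan2(p[1],p[0]),0,np.pi/2,-np.pi/2): print(yaw,inverse_kinematics([p[0],p[1],250],down(yaw)))
p=cast(c,305.5,275.5,20)
move_pose([p[0],p[1],260],down(0))
c=read_camera("wrist"); print(get_t(),get_tcp_pos(),c["xyz"],c["fx"]); 
cv2.imwrite("pics/w1.png",c["pixels"][:,:,::-1])
E
```

```text
r []
y [([264.1, 187.6], 683), ([241.4, 191.0], 113)]
b [([505.2, 160.4], 114), ([293.3, 297.1], 183)]
tin [536.40311585  21.27188214] puck [546.18613698 282.23013615] mid [536.46155822  21.07347149]
0.03963575345310801 [-0.0785548   0.29442931  0.01120486  1.28757188  0.          3.0234021 ]
0 [-0.0785548   0.29442931  0.01120486  1.28757188  0.          3.06303785]
1.5707963267948966 [-0.0785548   0.29442931  0.01120486  1.28757188  0.          1.49224152]
-1.5707963267948966 [-0.0785548   0.29442931  0.01120486  1.28757188  0.         -1.64935113]
2.45 [536.47412994  20.49285983 259.92961467] [619.21804723  21.38136845 402.70681371] 371.9280355481369
```

View pics/w1.png

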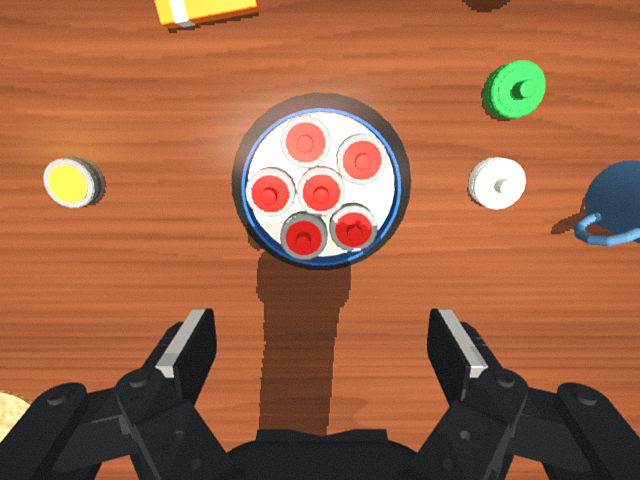

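The close view confirms the parts. Red stones are at (306,141), (362,158), (353,230), (304,237), (269,193) and the middle one at (322,190). The yellow-topped puck is at (70,185). The green (518,90) and white (500,184) look-alikes are outside the tin. Next I'll segment these in this view.

```bash
cat >> h.py <<'E'
def reds(c):
    h=cv2.cvtColor(c["pixels"],cv2.COLOR_RGB2HSV)
    m=(cv2.inRange(h,(0,95,80),(5,255,255))|cv2.inRange(h,(173,95,80),(180,255,255)))
    m=cv2.morphologyEx(m,cv2.MORPH_OPEN,np.ones((3,3)))
    out=[]
    for k in cv2.findContours(m,cv2.RETR_EXTERNAL,cv2.CHAIN_APPROX_NONE)[0]:
        if cv2.contourArea(k)<400: continue
        k=cv2.convexHull(k); pts=np.float32([cast(c,*q[0],25) for q in k])
        (x,y),r=cv2.minEnclosingCircle(pts); out.append((x,y,r))
    return np.array(out)
def fitc(P):
    A=np.c_[2*P,np.ones(len(P))]; s=np.linalg.lstsq(A,(P**2).sum(1),rcond=None)[0]
    return s[0],s[1],np.sqrt(s[2]+s[0]**2+s[1]**2)
def tin(c,x0,y0):
    h=cv2.cvtColor(c["pixels"],cv2.COLOR_RGB2HSV)
    m=cv2.inRange(h,(100,110,60),(125,255,255))
    v,u=np.nonzero(m); P=np.array([cast(c,a,b,22) for a,b in zip(u,v)])
    P=P[np.abs(np.hypot(*(P-[x0,y0]).T)-81)<14]
    a=np.arctan2(P[:,1]-y0,P[:,0]-x0); d=np.hypot(*(P-[x0,y0]).T)
    out=[]
    for t in np.linspace(-np.pi,np.pi,73)[:-1]: # rim outer edge per sector
        s=(a>=t)&(a<t+.0873)
        if s.sum()>2: out.append(P[s][np.argmax(d[s])])
    P=np.array(out)
    for _ in range(3):
        x,y,r=fitc(P); e=np.abs(np.hypot(*(P-[x,y]).T)-r); P=P[e<max(1.5,2*np.median(e))]
    return x,y,r,len(P)
def polar(S,t):
    d=S[:,:2]-np.array(t[:2]); return np.c_[np.degrees(np.arctan2(d[:,1],d[:,0]))%360,np.hypot(*d.T),S[:,2]]
def puck(c,z=22):
    h=cv2.cvtColor(c["pixels"],cv2.COLOR_RGB2HSV)
    m=cv2.inRange(h,(27,110,120),(33,255,255)); k=[k for k in cv2.findContours(m,0,1)[0] if 200<cv2.contourArea(k)]
    return [(cv2.minEnclosingCircle(np.float32([cast(c,*q[0],z) for q in cv2.convexHull(j)])),cv2.minEnclosingCircle(j)) for j in k]
E
python3 - <<'E'
from h import *
c=read_camera("wrist"); S=reds(c); print(S.round(1)); t=tin(c,536.4,21); print(t); print(polar(S,t).round(1)); print(puck(c))
for p in ((250,210),(321,112),(398,180),(70,185),(306,128),(353,240)): print(p,cv2.cvtColor(c["pixels"],cv2.COLOR_RGB2HSV)[p[1],p[0]])
E
```

```text
[[488.8  40.8  19.7]
 [498.4 -12.7  19.9]
 [538.2  22.   19.7]
 [536.9  74.7  19.8]
 [571.  -18.9  19.5]
 [588.3  37.2  19.5]]
(np.float64(537.8896250642487), np.float64(22.014421087837036), np.float64(82.85593416768137), 55)
[[1.591e+02 5.250e+01 1.970e+01]
 [2.213e+02 5.260e+01 1.990e+01]
 [3.546e+02 3.000e-01 1.970e+01]
 [9.110e+01 5.270e+01 1.980e+01]
 [3.090e+02 5.270e+01 1.950e+01]
 [1.680e+01 5.260e+01 1.950e+01]]
[(((546.7888793945312, 283.275146484375), 19.501890182495117), ((67.5, 183.5), 20.700340270996094)), (((709.7448120117188, 112.18286895751953), 31.244600296020508), ((219.0, 2.0), 35.057193756103516)), (((703.335205078125, 162.09742736816406), 10.26566219329834), ((164.5, 10.0), 13.124505043029785))]
(250, 210) [108 172  95]
(321, 112) [ 17  24 249]
(398, 180) [105 149 255]
(70, 185) [ 30 154 255]
(306, 128) [  3 136 255]
(353, 240) [  1 215 221]
```

```bash
cat > push.py <<'E'
from h import *
T=np.array([537.9,22.0])
def pp(th,sgn,off,r=52.6):
    a=np.radians(th); ur=np.array([np.cos(a),np.sin(a)]); ut=sgn*np.array([-ur[1],ur[0]])
    p=T+r*ur-off*ut; return p, np.arctan2(ut[1],ut[0])
def push(th0,th1,sgn,n=3,half=11):
    p,y=pp(th0,sgn,half+8+6)
    move_pose([*p,65],down(y)); move_linear([*p,29],max_speed=80)
    for th in np.linspace(th0,th1,n+1)[1:]:
        p,y=pp(th,sgn,half+8); hit=move_linear([*p,29],down(y),max_speed=40,stop_force=12)
        print(th,hit,get_force().round(1),get_tcp_pos().round(1))
        if hit: break
    p,y=pp(th,sgn,half+8+5); move_linear([*p,29],down(y),max_speed=60)
    move_linear([*p,65],max_speed=120)
def look():
    move_pose([T[0],T[1],260],down(0)); c=read_camera("wrist"); return c
E
python3 - <<'E'
from push import *
grip(0.0)
push(309,332,+1); push(221.3,210,-1,2)
c=look(); S=reds(c); t=tin(c,*T); print(t,polar(S,t).round(1),get_t())
E
```

```text
316.6666666666667 False [-0.5 -0.7 -0.2] [563.4 -28.   29.4]
324.3333333333333 False [ 0.5  0.5 -0.1] [569.4 -24.2  29.1]
332.0 False [-0.3 -0.7 -0.6] [575.2 -19.6  29. ]
215.65 False [-0.2 -0.1  0.2] [506.8 -24.2  29.5]
210.0 False [-0.8  0.5  0.6] [502.1 -20.9  29.2]
(np.float64(537.7547586552068), np.float64(21.81046648495976), np.float64(82.76437841767972), 56) [[2.089e+02 5.340e+01 1.970e+01]
 [1.504e+02 5.310e+01 1.970e+01]
 [9.080e+01 5.290e+01 1.970e+01]
 [7.000e+01 3.000e-01 1.970e+01]
 [3.110e+01 5.350e+01 1.960e+01]
 [3.335e+02 5.350e+01 1.950e+01]] 11.65
```

```bash
python3 - <<'E'
from push import *
P=[546.8,283.3]; y=np.radians(91.2)
move_pose([*P,90],down(y)); grip(0.76,40)
c=read_camera("wrist"); print("puck",[a for a in puck(c) if np.hypot(a[0][0][0]-P[0],a[0][0][1]-P[1])<30])
cv2.imwrite("pics/w2.png",c["pixels"][:,:,::-1])
move_linear([*P,20],max_speed=120)
hit=move_linear([*P,-14],max_speed=25,stop_force=4); z=get_tcp_pos()[2]; print(hit,z,get_force(),get_grip_width())
move_linear([*P,z+18],max_speed=60); print(get_tcp_pos(),get_t())
E
```

```text
puck [(((546.9744873046875, 282.67657470703125), 19.22066879272461), ((321.82177734375, 254.89511108398438), 31.42068862915039))]
True -6.232001966137164 [-1.10779837 -0.18260841  5.31866266] 0.7561617823640016
[547.27958159 283.48743084  12.2798036 ] 15.7
```

View pics/w2.png

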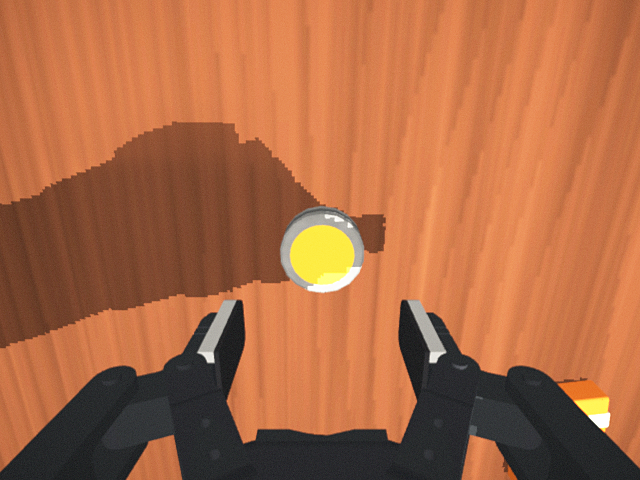

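View: puck's yellow top at (322,255) on the table, between the fingers. That's the right piece, so I grip it.

```bash
python3 - <<'E'
from push import *
P=[546.8,283.0]; y=np.radians(91.2)
grip(0.5,40); print(get_grip_width(),get_grip_force(),get_force().round(1))
z0=get_tcp_pos()[2]; move_linear([*P,z0+90],max_speed=120)
Q=T+52.6*np.array([np.cos(y+np.pi),np.sin(y+np.pi)])
move_pose([*Q,z0+90],down(y)); 
c=read_camera("wrist"); p=get_tcp_pos(); print(z0,p,get_force().round(1),[(np.round(np.array(a[0][0])-p[:2],2),a[0],a[1]) for a in puck(c,112) ],get_t())
cv2.imwrite("pics/w3.png",c["pixels"][:,:,::-1])
E
```

```text
0.5745561179633772 40.84586880169809 [-1.9  0.1  3.2]
11.85864121807893 [539.29968242 -29.37703035 101.77222108] [ 0.3 -0.3 -0.2] [] 18.1333
```

View pics/w3.png

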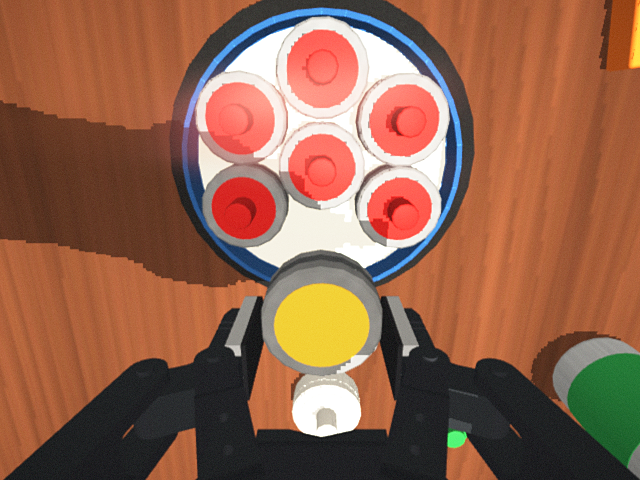

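View: the held puck's yellow top is at (322,325), level in the fingers. The cleared gap is ahead of it, between the stones at (245,207) and (400,207).

```bash
sed -i 's/(27,110,120),(33,255,255)/(22,150,120),(33,255,255)/' h.py; python3 - <<'E'
from push import *
c=read_camera("wrist"); p=get_tcp_pos(); print(p,R.from_quat(get_orientation()).as_matrix().round(4)[:,0],[(np.round(np.array(a[0][0])-p[:2],2),a[0][1],a[1]) for a in puck(c,112) if a[1][0][1]>250]); S=reds(c); t=tin(c,*T); print(t,polar(S,t).round(1),get_t())
E
```

```text
[539.33376335 -29.29000321 101.80672469] [-2.300e-02  9.997e-01  4.000e-04] [(array([-0.16, -0.67]), 19.599233627319336, ((321.1595764160156, 325.5), 47.289371490478516))]
(np.float64(538.1078483004541), np.float64(21.863568801290057), np.float64(82.88147088424822), 58) [[3.331e+02 5.350e+01 1.970e+01]
 [2.087e+02 5.360e+01 1.970e+01]
 [1.976e+02 2.000e-01 1.960e+01]
 [1.660e+02 8.160e+01 1.710e+01]
 [3.070e+01 5.320e+01 1.970e+01]
 [1.510e+02 5.370e+01 1.970e+01]
 [9.090e+01 5.280e+01 1.980e+01]] 18.1833
```

```bash
python3 - <<'E'
from push import *
G=np.array([539.06,-30.1]); C=np.array([538.8,-31.4]); q=down(np.radians(91.2))
move_linear([*C,42],q,max_speed=100); dwell(.2)
e=get_tcp_pos()[:2]-G; print(e); C=C-e; move_linear([*C,40],q,max_speed=30); dwell(.1)
print(get_tcp_pos()-[*G,0],get_force().round(1))
hit=move_linear([*C,21.5],q,max_speed=15,stop_force=6)
print(hit,get_tcp_pos()-[*G,0],get_force().round(1),get_t())
c=read_camera("wrist"); cv2.imwrite("pics/w4.png",c["pixels"][:,:,::-1])
E
```

```text
[ 0.51614889 -1.39466977]
[-0.85166698  0.12584347 39.99757321] [ 0.2  0.1 -0.9]
False [-0.6576138   0.06822653 21.74758804] [-1.4  0.6  1.5] 20.8667
```

View pics/w4.png

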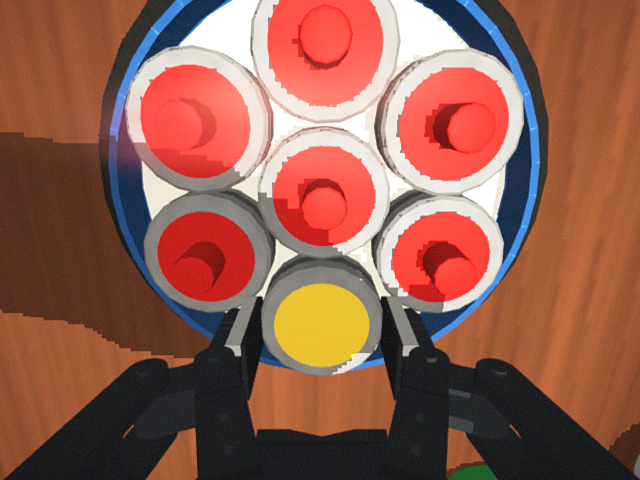

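View: the puck, yellow top at (322,325), is entering the gap cleanly with no contact. I'll go a little lower under a light force limit, release, and press it home with shut fingers.

```bash
python3 - <<'E'
from push import *
q=down(np.radians(91.2)); C=np.array([538.8,-31.4])-[.516-.6,-1.395]
hit=move_linear([*C,18.5],q,max_speed=10,stop_force=3); print(hit,get_tcp_pos(),get_force().round(1))
z=get_tcp_pos()[2]
grip(0.66); print(get_grip_width(),get_force().round(1))
move_linear([*C,75],q,max_speed=100); grip(0.0)
c=read_camera("wrist"); print([(a[0],a[1]) for a in puck(c,25) if a[0][0][0]<600]); S=reds(c); t=tin(c,*T); print(t,polar(S,t).round(1),get_t())
move_linear([*C,32],q,max_speed=80)
hit=move_linear([*C,20],q,max_speed=12,stop_force=8); print(hit,get_tcp_pos(),get_force().round(1),get_t())
c=read_camera("wrist"); cv2.imwrite("pics/w5.png",c["pixels"][:,:,::-1])
E
```

```text
True [538.49270657 -30.22344418  21.35426267] [-1.3 -0.1  4.8]
0.6599388113642678 [-0.1 -1.   1.7]
[(((538.2034912109375, -30.5831356048584), 19.502079010009766), ((320.22686767578125, 266.5427551269531), 34.401145935058594))]
(np.float64(538.1362269935273), np.float64(21.834639724792396), np.float64(82.84583897811726), 60) [[3.332e+02 5.340e+01 1.970e+01]
 [2.088e+02 5.390e+01 1.970e+01]
 [1.879e+02 2.000e-01 1.970e+01]
 [1.650e+02 8.420e+01 1.560e+01]
 [3.070e+01 5.330e+01 1.980e+01]
 [1.508e+02 5.370e+01 1.980e+01]
 [9.100e+01 5.280e+01 1.970e+01]] 22.6833
True [539.17833586 -30.03468504  25.0718111 ] [1.2 0.1 3.4] 24.0167
```

View pics/w5.png

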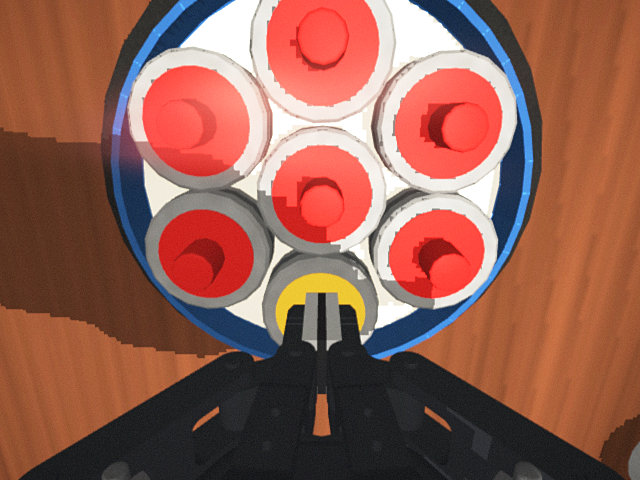

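View: the shut fingers are on the puck at (322,300), and contact came at z = 25.07 mm, so the puck is home. I'll press once more, a little firmer, then retract and check.

```bash
python3 - <<'E'
from push import *
q=down(np.radians(91.2)); C=np.array([538.88,-30.0])
hit=move_linear([*C,19],q,max_speed=12,stop_force=12); print(hit,get_tcp_pos(),get_force().round(1))
move_linear([*C,110],q,max_speed=120)
c=look(); cv2.imwrite("pics/w6.png",c["pixels"][40:320,160:480,::-1])
h=R.from_quat(c["attitude"]).as_matrix(); v,u=np.mgrid[0:480,0:640]; d=c["range_z"]
W=np.stack([(u-c["cx"])/c["fx"]*d,(v-c["cy"])/c["fy"]*d,d],-1)@h.T+c["xyz"]
S=reds(c); t=tin(c,*T); print(t[:3],polar(S,t).round(1)); pk=[a for a in puck(c,25) if a[0][0][0]<600 and abs(a[0][0][1])<70]; print(pk)
for x,y in [s[:2] for s in S]+[pk[0][0][0]]:
    D=W-[x,y,0]; r=np.hypot(D[...,0],D[...,1]); m=(r>13)&(r<22)&(abs(D[...,2]-25)<9)
    cf=np.linalg.lstsq(np.c_[D[m][:,:2],np.ones(m.sum())],W[m][:,2],rcond=None)[0]; print((x,y),"top z",cf[2].round(2),"tilt",cf[:2].round(3))
print(get_t())
E
```

```text
True [539.34914187 -30.05978476  25.06910241] [ 0.  -0.1  4.2]
(np.float64(537.8286198864323), np.float64(21.90402396539139), np.float64(82.81530497777982)) [[2.089e+02 5.350e+01 1.960e+01]
 [1.505e+02 5.320e+01 1.980e+01]
 [9.090e+01 5.280e+01 1.970e+01]
 [6.850e+01 1.000e-01 1.970e+01]
 [3.120e+01 5.340e+01 1.960e+01]
 [3.333e+02 5.340e+01 1.960e+01]]
[]Traceback (most recent call last):
  File "<stdin>", line 9, in <module>
IndexError: list index out of range
```

View pics/w6.png

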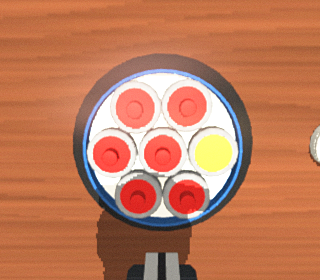

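View: all seven pieces lie in the tin, with the puck at (213,153) in the crop, one in the middle and six round it. I'll do a quick depth check for flatness, then hand in.

```bash
python3 - <<'E'
from push import *
c=read_camera("wrist")
h=R.from_quat(c["attitude"]).as_matrix(); v,u=np.mgrid[0:480,0:640]; d=c["range_z"]
W=np.stack([(u-c["cx"])/c["fx"]*d,(v-c["cy"])/c["fy"]*d,d],-1)@h.T+c["xyz"]
S=reds(c); ok=True
for x,y in [s[:2] for s in S]+[(538.7,-30.6)]:
    D=W-[x,y,0]; r=np.hypot(D[...,0],D[...,1]); m=(r>13)&(r<21)&(abs(D[...,2]-25)<9)
    cf=np.linalg.lstsq(np.c_[D[m][:,:2],np.ones(m.sum())],W[m][:,2],rcond=None)[0]; print(round(x),round(y),"z",cf[2].round(2),"tilt",cf[:2].round(3)); ok&=abs(cf[2]-25)<3 and np.abs(cf[:2]).max()<.06
print(ok,get_t())
if ok: print(close_job())
E
```

```text
491 -4 z 25.47 tilt [-0.001  0.004]
492 48 z 25.47 tilt [ 0.004 -0.003]
537 75 z 25.5 tilt [ 0.003 -0.   ]
538 22 z 25.48 tilt [ 0.005 -0.005]
583 50 z 25.51 tilt [ 0.004 -0.004]
586 -2 z 25.49 tilt [ 0.    -0.003]
539 -31 z 25.53 tilt [0.004 0.001]
True 26.75
the job is handed in; nothing more can be done
None
```

The yellow puck is in the tin with the six stones, one in the middle and six round it; a depth check showed all seven flat and level, and I handed the job in at about 27 s of the 51 s allowed.

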